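Dose the ceiling brush and draw out its telescoping handle

TASK

Get the long brush ready for cleaning above the wall units: first press the pump head of the cleaner bottle all the way down and let it spring back up, so that the brush standing in its cup is dosed. Then take the brush handle by its grip, squeeze in the release button on the grip's side, and draw the handle straight up past its first stop to the second stop, until both telescoping sections are fully out; finish still holding it extended there (it springs back if let go). Leave the other things on the worktop where they are.

Things in the scene. Friction and masses are not known exactly. Their poses are not given: they have to be found in the camera images.
- brush_stand: Grey cup, 110 mm across, 62 mm high, on a 120 mm disc foot, fixed; a white brush stands in it head down, and an upright 29 mm aluminium tube with a grey collar (35 mm wide, top at 136 mm) rises from its centre. Origin: centre of the underside, on the handle's axis. z up; x points to the cleaner bottle (within 10 degrees), y is where the release button faces.
- grip: Grey block grip on top of the telescoping handle: 30 mm (x) by 26 mm (y), 56 mm high. Origin: its centre, 180 mm above the worktop at home, 280 mm fully drawn out. z up, axes parallel to the stand's; cannot turn. Release button in its +y side, -y side plain. Fingers closing along y at its centre squeeze the button in and hold the grip at once. Collar top 44 mm below its centre.
- release_button (a joint): Travel (m) of the black sprung button in the grip's +y side, 16 mm wide, 30 mm high, at the grip's centre height, 5.5 mm proud; 0 = out, 0.0055 = flush. Needs 4 N at first, 7 N fully in. Out: the handle is latched at home (1 to 2 mm of play); in by over 4.5 mm: free to be drawn up. Away from home the latch does nothing; after springing back the handle may stop about 20 mm short of home.
- inner_section (a joint): Draw (m) of the inner steel section, with the grip, out of the mid section: 0 = home, 0.050 = out against its stop (the first stop). A return spring pulls it in; it comes out first, at about 2 to 4 N of pull.
- mid_section (a joint): Draw (m) of the mid aluminium section out of the fixed tube: 0 = home, 0.050 = out against its stop (the second stop). A stronger return spring pulls it in; it follows after the first stop, at about 6 to 9 N of pull. The grip's whole travel, straight up, is 0.100 m.
- cleaner_bottle: White round bottle, 58 mm across, with a grey neck and a grey pump head, fixed to the worktop; its axis stands 120 to 140 mm from the axis of the brush handle. Origin: centre of its underside, on its vertical axis; z up; the spout points along its -x, over the cup. Wall units hang over the back of the worktop, from 0.48 m up: keep arm and wrist on the near side on the way.
- pump_top (a point): Middle of the top face of the pump head, on the bottle's axis: a flat grey disc 40 mm across, 138 mm above the worktop when up; a thin spout 78 mm long leaves its side towards the cup. Moves with the head.
- pump_head (a joint): How far the sprung pump head is pressed down (m): 0 = up, 0.012 = fully down against its stop. Needs 4 N at first and 7 N fully down; it springs up when released.
- shaker_a: Bystander: small china shaker, 42 mm across, 64 mm high, loose. Origin: centre of its underside.
- shaker_b: Bystander: another such shaker, 42 mm across, 64 mm high, loose. Origin: centre of its underside.
- mug: Bystander: china mug with handle, 91 mm across the body, 94 mm high, loose. Origin: underside.
- tea_mug: Bystander: smaller china mug, 74 mm across the body, 78 mm high, on a square coaster, loose. Origin: underside.
- bowl: Bystander: low china bowl, 135 mm across, 46 mm high, loose. Origin: centre of its underside.
- teaspoon: Bystander: teaspoon, 135 mm long, lying flat, loose. Origin: underside, middle.

How it is judged:
By the outcome, as a careful person would: the job done as asked, in the order asked, and still so for the second after the job is handed in, while the arm keeps its last pose, push and grip.
It also fails if it takes over 48 s, if anything falls off the work surface, if the arm or the gripper's body presses on something with over 40 N, if the wrist force passes 120 N, or if a joint passes its speed limit or range.

ROBOT

A 6-joint arm with a two-finger parallel gripper is mounted at the origin on a cart in front of the work surface, level with it; the furniture and walls round the work are solid. World frame = base frame: x ahead of the robot, y to its left, z up, the work surface at z = 0. Lengths are in mm, angles in rad, forces in N, time in s.
With the tool pointing down it reaches from about 275 to 1000 mm from the base axis. Payload 8.4 kg.
Tool frame: the origin (TCP) lies between the finger pads; the fingertips stand 8 mm ahead of it and the grasp point (between the pads) lies 11 mm behind it (tcp_to_tips is the distance from the TCP to the fingertips, in mm); z points along the fingers, y is the line along which they close (so a half turn about z gives the same grasp; the last joint's range is limited). The gripper opens to 85 mm and grips with 20 to 120 N. Pads are 22 mm wide; open, the fingers measure 114 mm over their backs; the gripper's body (76 mm by 85 mm) begins 54 mm behind the grasp point. The pads swing forward as they close: fully open they stand 13 mm farther back than shut.
Start: joints at [-0.002, 0.353, 1.633, -0, 1.155, -0.002], TCP at [625.002, -0, 218.881] pointing down, gripper open.
Joint ranges: [-2.63, 2.63], [-0.92, 2.1], [0.06, 2.66], [-1.3, 4.44], [0, 2.69], [-3.02, 3.02]. Speed limits (rad/s): [2.22, 2.22, 2.79, 3.14, 3.14, 3.14].

INTERFACE

Orientations are given as [roll, pitch, yaw] about the fixed x, y, z axes, in that order (R = Rz(yaw) Ry(pitch) Rx(roll)).
In Python, from rig import * gives the robot as it stands.
- The arm moves only by the tool step_arm, never from a script. Its argument "motion" is a list of rows, each an object with "claw": the finger opening in mm, from 0 to 85.4; "delta_pos": the shift along the tool's x, y, z in mm, a list of three; "turn": the turn about the tool's z in rad. In form: [{"claw": claw, "delta_pos": [dx, dy, dz], "turn": turn}, ...]. A call has 1 to 8 rows; each row shifts and turns the commanded pose from where the row before left it, along the tool's axes as they then stand; what a row does not reach is not made up. A row lasts 1/12 s, in which the tool goes at most 41.7 mm and 7.16 degrees, less where a joint would pass 70% of its speed; a pose out of reach is approached as far as the arm can. A call is refused whole if a number of a shift passes 41.7 or a number of a turn 0.125, either way. A call with a gripper value outside its range is refused whole. The fingers move at their own pace and stop on an object; "force" is the grip in N (left out, the last holds). Time passes only in rows, so rows that do not move let the fingers close. It gives the time, the measured TCP pose, the force, the opening and the grip force at its end, in the units of the state.
- sense(): the state, without advancing time (a new reading comes with each control period).
- grab_frame(name): name is "scene" or "side" or "wrist"; returns a dict with "img" (384x512x3 uint8, red, green, blue), "vertical_fov" (degrees; the focal length in pixels is half the picture's height over the tangent of half this angle, whatever the lens; pixels are square), "cx", "cy" (the principal point, pixels), "R" (3x3) and "t" (3): a world point X has camera coordinates R X + t. Camera axes: x right, y down, z forward; pixel columns grow to the right and rows downward; lengths in mm; the calibration is good to about 2 mm. A picture is of the moment at which its call begins. There is no depth.
- sign_off(): hands the job in; it is judged then, once.
The state is a dict: "clock": time; "qpos": joint angles; "qvel": joint speeds; "joint_efforts": joint torques, N m; "eef_pos": TCP position; "tcp_rot": TCP orientation; "contact_force": force on the tool from outside, world axes, zero at the start; "wrist_torque": the same for the moment, N m; "opening": opening from 0.0 (shut) to 1.0 (fully open); "grasp_force": force on a finger pad.
Only numpy, scipy, OpenCV 4.12 (cv2) and the standard library are available. Lean on these libraries where they do the work, as an engineer would, in place of code of your own. Each camera call takes 0.05 s, during which the arm holds its last target. There are 200 camera calls.

## Working session

There is one attempt and no reset: what is moved stays moved. The work goes in short steps, Python scripts to look and compute and a tool call to move; the robot and the scene stay as the last step left them, time stands still between calls to the robot, and variables do not carry over. Pictures are saved under pics/ and viewed, at most 10 in all, crops included, and the job is handed in when it is done.

Besides the shell and the picture viewer there is one more tool, called after "Call:" as name(argument=value, ...) on one line, values as JSON. step_arm: Moves the arm, as the interface text tells. Its arguments: {"type":"object","properties":{"motion":{"type":"array","items":{"type":"object","properties":{"claw":{"type":"number"},"delta_pos":{"type":"array","items":{"type":"number"}},"turn":{"type":"number"}}}},"force":{"type":"number"}},"required":["motion"]}

```bash
mkdir -p pics; ls; python3 - <<'E'
from rig import *
import cv2,numpy as np,pickle
F={n:grab_frame(n) for n in("scene","side")}
pickle.dump(F,open('f0.pkl','wb'))
for n,f in F.items():
    cv2.imwrite(f'pics/{n}0.png',f['img'][:,:,::-1]); print(n,f['vertical_fov'],f['cx'],f['cy'],np.round(f['R'],3).tolist(),np.round(f['t'],1), np.round(-f['R'].T@f['t']))
print(sense())
E
```

```text
pics
scene 45.19320846622684 247.15697832216463 188.3437057054906 [[0.576, -0.817, -0.011], [-0.416, -0.282, -0.865], [0.704, 0.502, -0.502]] [-518.3  193.8 1168.3] [-443. -956.  749.]
side 57.0852038819378 257.6797346589188 190.9514042058594 [[0.864, -0.503, 0.02], [-0.199, -0.378, -0.904], [0.462, 0.777, -0.427]] [-519.7   75.6 1102.5] [  -45. -1089.   550.]
{'clock': 0.1, 'qpos': array([-2.40365110e-03,  3.53597588e-01,  1.63407574e+00,  4.66136418e-06,
        1.15518485e+00, -2.41801533e-03]), 'qvel': array([ 0.00106116, -0.00151303, -0.00053325, -0.00067513,  0.0001273 ,
        0.00032205]), 'joint_efforts': array([ 4.27485766e-04, -6.06356549e+01, -3.42817569e+01, -7.40920814e-05,
        3.91241178e-03, -4.99377973e-05]), 'eef_pos': array([6.24551346e+02, 3.12255164e-04, 2.18218245e+02]), 'tcp_rot': array([-3.14032714e+00, -7.32219377e-06,  1.57080880e+00]), 'contact_force': array([ 0.36991486, -0.37097912,  1.12988332]), 'wrist_torque': array([-0.00888684, -0.01853257, -0.07249292]), 'grasp_force': 0.0, 'opening': 1.0001396056488918}
```

View pics/scene0.png

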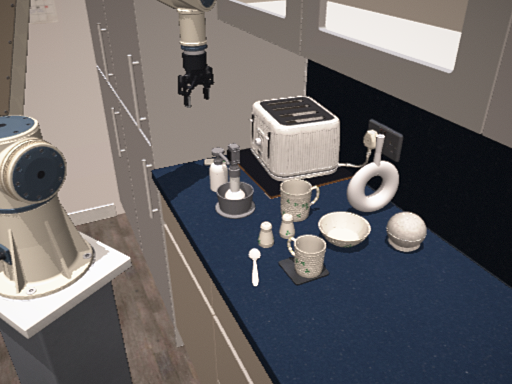

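View pics/side0.png

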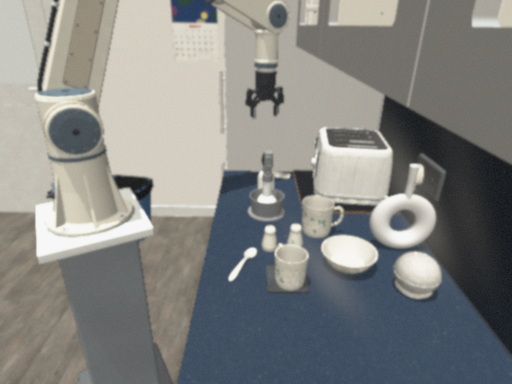

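The scene shows the grip at about (235,150), the cup at (235,195) and the bottle head at (218,152). In the side view the grip is at (267,160), with the bottle hidden behind it. I'll zoom in on both.

```bash
python3 - <<'E'
import cv2,pickle,numpy as np
F=pickle.load(open('f0.pkl','rb'))
a=F['scene']['img'][135:225,195:265,::-1];b=F['side']['img'][140:230,230:300,::-1]
o=np.hstack([cv2.resize(x,None,fx=5.7,fy=6.6,interpolation=cv2.INTER_CUBIC) for x in(a,b)])
cv2.imwrite('pics/crop0.png',o);print(o.shape)
E
```

```text
(594, 798, 3)
```

View pics/crop0.png

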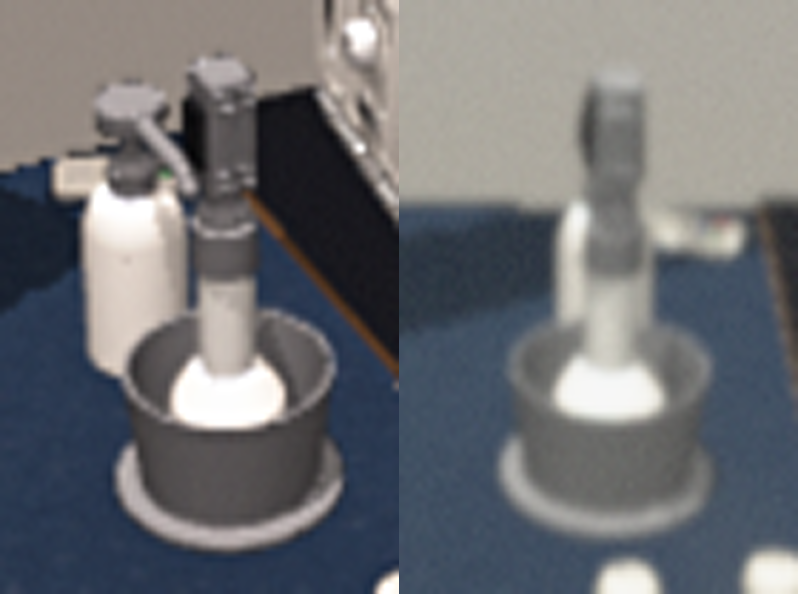

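Crop: in the scene view the grip top centre is at about (234,146), the pump disc at (218,150), and the foot centre at about (235,207). In the side view the grip top is at about (268,152). The dark button side faces left in both views, roughly toward world -x.

```bash
cat > h.py <<'E'
import numpy as np
def ray(f,u,v):
    F=f['img'].shape[0]/2/np.tan(np.radians(f['vertical_fov'])/2)
    R,t=np.array(f['R']),np.array(f['t'])
    return -R.T@t, R.T@np.array([(u-f['cx'])/F,(v-f['cy'])/F,1])
def onz(f,u,v,z):
    c,d=ray(f,u,v); return c+d*(z-c[2])/d[2]
def tri(a,b):
    A=np.zeros((3,3));B=np.zeros(3)
    for c,d in(a,b):
        d=d/np.linalg.norm(d);P=np.eye(3)-np.outer(d,d);A+=P;B+=P@c
    return np.linalg.solve(A,B)
def proj(f,X):
    F=f['img'].shape[0]/2/np.tan(np.radians(f['vertical_fov'])/2)
    p=f['R']@X+f['t'];return p[:2]/p[2]*F+[f['cx'],f['cy']]
E
python3 - <<'E'
import pickle;from h import *
F=pickle.load(open('f0.pkl','rb'));s,d=F['scene'],F['side']
print('grip',onz(s,233.9,145.9,208),onz(d,268.4,152.4,208),tri(ray(s,233.9,145.9),ray(d,268.4,152.4)))
print('pump',onz(s,217.8,150.2,138))
print('foot',onz(s,235.2,207.4,5),onz(d,230+(606-399)/5.7,140+478/6.6,5))
from rig import *
import cv2
f=grab_frame('wrist');pickle.dump(f,open('w0.pkl','wb'));print(np.round(-f['R'].T@f['t']),np.round(f['R'],2),f['vertical_fov'],proj(f,np.array([800,300,138])))
E
```

```text
grip [ 485.80144518 -249.45233881  208.        ] [ 486.30105791 -252.36830792  208.        ] [ 490.32683424 -246.01649029  205.38930193]
pump [ 553.24933841 -135.46853947  138.        ]
foot [ 486.06376251 -247.7723769     5.        ] [ 487.43444826 -250.60811093    5.        ]
[626.  69. 374.] [[ 1.   -0.   -0.  ]
 [-0.   -0.96  0.28]
 [-0.   -0.28 -0.96]] 58.88949223578293 [ 625.04387513 -410.30308347]
```

Call:
step_arm(motion=[{"claw": 0, "delta_pos": [-18, -8, -10], "turn": 0}, {"claw": 0, "delta_pos": [-25, -11, -10], "turn": 0}, {"claw": 0, "delta_pos": [-25, -11, -10], "turn": 0}, {"claw": 0, "delta_pos": [-25, -11, -10], "turn": 0}, {"claw": 0, "delta_pos": [-25, -11, -10], "turn": 0}, {"claw": 0, "delta_pos": [-18, -8, -10], "turn": 0}, {"claw": 0, "delta_pos": [0, 0, 0], "turn": 0}, {"claw": 0, "delta_pos": [0, 0, 0], "turn": 0}])

```text
clock: 0.82
eef_pos: [564.9, -136.7, 279.3]
tcp_rot: [3.141, -0.0, 1.569]
contact_force: [-2.0, -0.6, -0.3]
opening: -0.0
grasp_force: 0.0
```

```bash
python3 - <<'E'
from rig import *
import pickle,cv2
from h import *
f=grab_frame('wrist');pickle.dump(f,open('w1.pkl','wb'));cv2.imwrite('pics/w1.png',f['img'][:,:,::-1])
print(proj(f,np.array([553,-135,138])),proj(f,np.array([486,-250,208])));s=sense();print(s['eef_pos'],s['tcp_rot'],s['opening'])
E
```

```text
[244.9428796 172.7279734] [158.5330511  335.10435976]
[ 564.95961723 -135.90921571  278.66672389] [ 3.14151747e+00 -3.88115749e-04  1.56983891e+00] 0.0016543602763833245
```

View pics/w1.png

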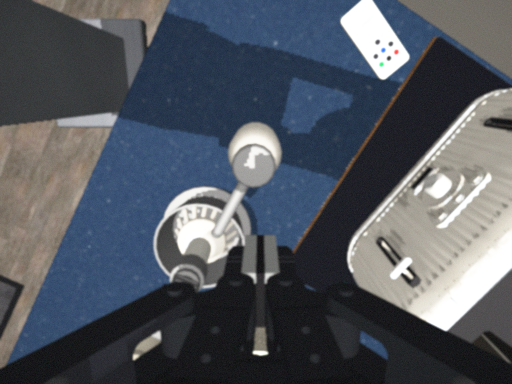

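Wrist view: the pump disc is at about (254,167) and its spout runs to (218,232). The cup is at about (205,235), and the collar at (187,275) with the grip hidden behind the gripper. I'll measure the disc and check the axis prediction.

```bash
python3 - <<'E'
import pickle,cv2
from h import *
f=pickle.load(open('w1.pkl','rb'))
print('disc',onz(f,254,167,138),onz(f,232,167,138)[0],onz(f,276,167,138)[0],'spout tip',onz(f,217,233,132))
for z in(5,62,136,152,180,208):print(z,proj(f,np.array([486,-250,z])))
c=f['img'][120:310,140:330,::-1]
cv2.imwrite('pics/w1c.png',cv2.resize(c,None,fx=3.1,fy=3.1,interpolation=cv2.INTER_CUBIC))
E
```

```text
disc [ 561.12570305 -129.81338114  138.        ] 541.579149197569 580.6754844262674 spout tip [ 525.04770086 -195.46406743  132.        ]
5 [201.04493414 233.62127954]
62 [193.20649736 252.33295854]
136 [179.23485013 285.68565184]
152 [175.40293567 294.83308202]
180 [167.73671822 313.13364423]
208 [158.5330511  335.10435976]
```

View pics/w1c.png

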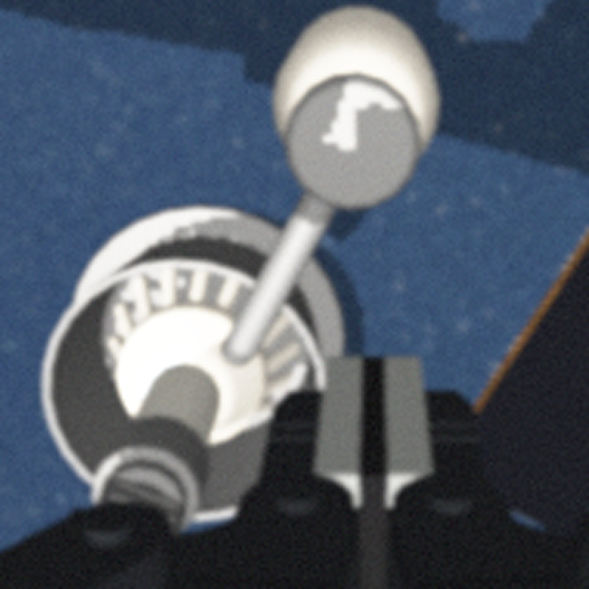

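Call:
step_arm(motion=[{"claw": 0, "delta_pos": [2, -3, 20], "turn": 0}, {"claw": 0, "delta_pos": [3, -3, 25], "turn": 0}, {"claw": 0, "delta_pos": [0, 0, 25], "turn": 0}, {"claw": 0, "delta_pos": [0, 0, 25], "turn": 0}, {"claw": 0, "delta_pos": [0, 0, 18], "turn": 0}, {"claw": 0, "delta_pos": [0, 0, 12], "turn": 0}, {"claw": 0, "delta_pos": [0, 0, 0], "turn": 0}, {"claw": 0, "delta_pos": [0, 0, 0], "turn": 0}])

```text
clock: 1.53
eef_pos: [559.0, -130.3, 153.4]
tcp_rot: [-3.14, -0.0, 1.572]
contact_force: [-0.6, -0.3, 0.5]
opening: 0.001
grasp_force: 0.0
```

```bash
python3 - <<'E'
from rig import *
import pickle,cv2
from h import *
F={n:grab_frame(n) for n in('wrist','scene')};pickle.dump(F,open('f2.pkl','wb'));f=F['wrist']
s=sense();p=s['eef_pos'];print(p,s['contact_force'])
print('tip proj',proj(f,p-[0,0,8]),'disc pred',proj(f,np.array([561,-129,138])),proj(f,np.array([557,-132,138])),'scene tip',proj(F['scene'],p-[0,0,8]))
a=f['img'][:,:,::-1][100:300,150:350];b=F['scene']['img'][110:180,190:260,::-1]
cv2.imwrite('pics/w2.png',np.hstack([cv2.resize(x,(400,400),interpolation=cv2.INTER_CUBIC) for x in(a,b)]))
E
```

```text
[ 559.97556969 -130.8368226   154.92940574] [0.13293535 0.17411378 0.33594732]
tip proj [259.38732174 235.28270425] disc pred [261.33502761 225.50179426] [253.92381048 230.68491748] scene tip [217.85066735 146.43581839]
```

View pics/w2.png

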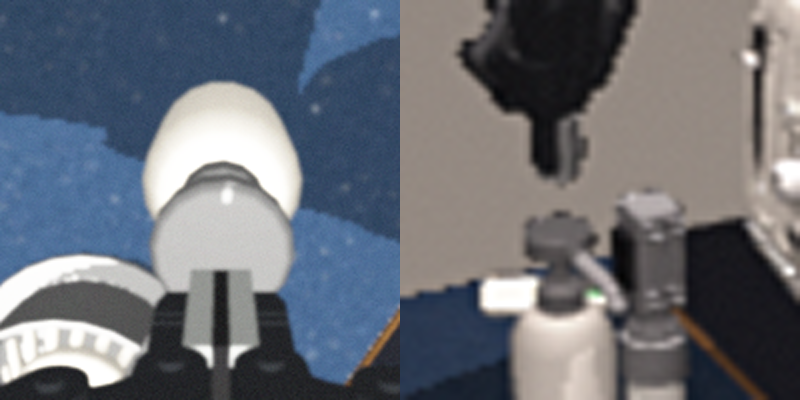

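Wrist crop: the fingertips at (261,235) lie over the disc, whose centre is at about (261,223). In the scene view the tips are above the disc with a gap. I'll go down under force feedback.

Call:
step_arm(motion=[{"claw": 0, "delta_pos": [2, 1, 3], "turn": 0}, {"claw": 0, "delta_pos": [0, 0, 3], "turn": 0}, {"claw": 0, "delta_pos": [0, 0, 3], "turn": 0}, {"claw": 0, "delta_pos": [0, 0, 0], "turn": 0}])

```text
clock: 1.97
eef_pos: [559.8, -128.9, 144.6]
tcp_rot: [-3.141, -0.0, 1.571]
contact_force: [-0.8, -0.2, 0.2]
opening: -0.0
grasp_force: 0.0
```

Call:
step_arm(motion=[{"claw": 0, "delta_pos": [0, 0, 3], "turn": 0}, {"claw": 0, "delta_pos": [0, 0, 0], "turn": 0}])

```text
clock: 2.13
eef_pos: [559.7, -129.0, 141.5]
tcp_rot: [-3.141, -0.0, 1.571]
contact_force: [0.4, -0.6, 0.4]
opening: -0.002
grasp_force: 0.0
```

Call:
step_arm(motion=[{"claw": 0, "delta_pos": [0, 0, 3], "turn": 0}, {"claw": 0, "delta_pos": [0, 0, 0], "turn": 0}])

```text
clock: 2.3
eef_pos: [559.7, -129.0, 138.4]
tcp_rot: [-3.141, -0.0, 1.571]
contact_force: [-1.0, -0.2, 0.3]
opening: 0.001
grasp_force: 0.0
```

Call:
step_arm(motion=[{"claw": 0, "delta_pos": [0, 0, 3], "turn": 0}, {"claw": 0, "delta_pos": [0, 0, 0], "turn": 0}])

```text
clock: 2.47
eef_pos: [559.8, -129.0, 135.4]
tcp_rot: [-3.141, -0.0, 1.571]
contact_force: [-0.3, 0.2, -0.1]
opening: 0.002
grasp_force: 0.0
```

Call:
step_arm(motion=[{"claw": 0, "delta_pos": [0, 0, 3], "turn": 0}, {"claw": 0, "delta_pos": [0, 0, 0], "turn": 0}])

```text
clock: 2.63
eef_pos: [559.8, -128.9, 132.4]
tcp_rot: [-3.141, -0.0, 1.571]
contact_force: [-0.1, 0.8, 0.2]
opening: 0.003
grasp_force: 0.0
```

Call:
step_arm(motion=[{"claw": 0, "delta_pos": [0, 0, 3], "turn": 0}, {"claw": 0, "delta_pos": [0, 0, 0], "turn": 0}])

```text
clock: 2.8
eef_pos: [559.8, -128.9, 129.4]
tcp_rot: [-3.141, -0.0, 1.571]
contact_force: [-0.7, 0.7, -0.1]
opening: 0.002
grasp_force: 0.0
```

```bash
python3 - <<'E'
from rig import *
import pickle,cv2
from h import *
F={n:grab_frame(n) for n in('wrist','scene')};pickle.dump(F,open('f3.pkl','wb'));f=F['wrist']
p=sense()['eef_pos'];print(p,proj(f,p-[0,0,8]),proj(F['scene'],p-[0,0,8]),proj(F['scene'],np.array([561,-129,138])))
a=f['img'][:,:,::-1][100:300,150:350];b=F['scene']['img'][110:180,190:260,::-1]
cv2.imwrite('pics/w3.png',np.hstack([cv2.resize(x,(400,400),interpolation=cv2.INTER_CUBIC) for x in(a,b)]))
E
```

```text
[ 559.92085736 -128.99216699  129.7323265 ] [257.7810856  233.50255002] [217.71871335 153.66861381] [217.71276208 148.80353793]
```

View pics/w3.png

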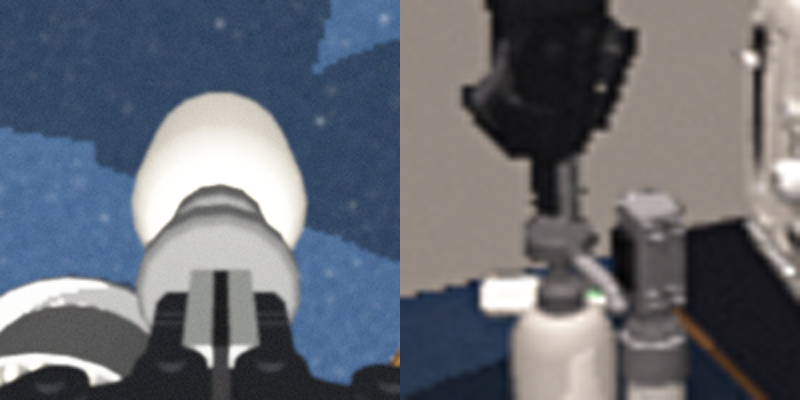

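The scene crop shows the fingertips only just reaching the disc top, which has not moved. So the tips stand about 15 mm further back than stated. The centring is fine, so I'll keep going down.

Call:
step_arm(motion=[{"claw": 0, "delta_pos": [0, 0, 3], "turn": 0}, {"claw": 0, "delta_pos": [0, 0, 0], "turn": 0}])

```text
clock: 3.07
eef_pos: [559.8, -129.0, 126.5]
tcp_rot: [-3.141, -0.0, 1.571]
contact_force: [-1.0, -0.3, -0.3]
opening: -0.002
grasp_force: 0.0
```

Call:
step_arm(motion=[{"claw": 0, "delta_pos": [0, 0, 3], "turn": 0}, {"claw": 0, "delta_pos": [0, 0, 0], "turn": 0}])

```text
clock: 3.23
eef_pos: [560.2, -129.0, 123.8]
tcp_rot: [3.141, 0.0, 1.571]
contact_force: [-0.5, 0.1, 4.3]
opening: -0.001
grasp_force: 2.1
```

Call:
step_arm(motion=[{"claw": 0, "delta_pos": [0, 0, 3], "turn": 0}, {"claw": 0, "delta_pos": [0, 0, 0], "turn": 0}])

```text
clock: 3.4
eef_pos: [560.2, -129.0, 120.9]
tcp_rot: [3.141, 0.0, 1.571]
contact_force: [-1.4, 0.3, 5.2]
opening: -0.001
grasp_force: 2.5
```

Call:
step_arm(motion=[{"claw": 0, "delta_pos": [0, 0, 3], "turn": 0}, {"claw": 0, "delta_pos": [0, 0, 3], "turn": 0}, {"claw": 0, "delta_pos": [0, 0, 0], "turn": 0}])

```text
clock: 3.65
eef_pos: [560.2, -129.1, 115.0]
tcp_rot: [3.141, 0.0, 1.571]
contact_force: [-1.7, 0.6, 6.6]
opening: 0.001
grasp_force: 3.2
```

Call:
step_arm(motion=[{"claw": 0, "delta_pos": [0, 0, 2], "turn": 0}, {"claw": 0, "delta_pos": [0, 0, 0], "turn": 0}])

```text
clock: 3.82
eef_pos: [560.2, -129.0, 113.6]
tcp_rot: [3.141, 0.0, 1.571]
contact_force: [-1.6, 0.1, 9.6]
opening: -0.003
grasp_force: 4.7
```

Call:
step_arm(motion=[{"claw": 0, "delta_pos": [0, 0, 1], "turn": 0}, {"claw": 0, "delta_pos": [0, 0, 0], "turn": 0}])

```text
clock: 3.98
eef_pos: [560.4, -129.1, 113.6]
tcp_rot: [3.141, 0.0, 1.571]
contact_force: [-5.4, 0.2, 17.6]
opening: -0.004
grasp_force: 8.9
```

The pump bottomed on its hard stop: 12 mm of travel, then the force rose to 17.6 N. The tips are about 12 mm behind the reported TCP. I'll rise, let the head spring up, and go to a viewing pose beside the grip.

Call:
step_arm(motion=[{"claw": 0, "delta_pos": [0, 0, 0], "turn": 0}, {"claw": 0, "delta_pos": [0, 0, -8], "turn": 0}, {"claw": 0, "delta_pos": [0, 0, -15], "turn": 0}, {"claw": 0, "delta_pos": [0, 0, -30], "turn": 0}, {"claw": 0, "delta_pos": [0, 0, -35], "turn": 0}, {"claw": 0, "delta_pos": [0, 0, -35], "turn": 0}, {"claw": 0, "delta_pos": [0, 0, -25], "turn": 0}, {"claw": 0, "delta_pos": [0, 0, -12], "turn": 0}])

```text
clock: 4.65
eef_pos: [561.4, -129.3, 275.7]
tcp_rot: [3.137, 0.001, 1.571]
contact_force: [0.3, -0.3, 0.2]
opening: 0.0
grasp_force: 0.0
```

Call:
step_arm(motion=[{"claw": 85, "delta_pos": [-13, -8, 0], "turn": 0}, {"claw": 85, "delta_pos": [-26, -15, 0], "turn": 0}, {"claw": 85, "delta_pos": [-30, -18, 0], "turn": 0}, {"claw": 85, "delta_pos": [-30, -18, 0], "turn": 0}, {"claw": 85, "delta_pos": [-30, -18, 0], "turn": 0}, {"claw": 85, "delta_pos": [-24, -13, 0], "turn": 0}, {"claw": 85, "delta_pos": [-13, -7, 0], "turn": 0}])

```text
clock: 5.23
eef_pos: [460.9, -297.1, 270.8]
tcp_rot: [-3.14, -0.0, 1.569]
contact_force: [1.1, -0.2, 0.2]
opening: 0.974
grasp_force: 0.0
```

Call:
step_arm(motion=[{"claw": 85, "delta_pos": [0, 0, 0], "turn": 0.105}, {"claw": 85, "delta_pos": [0, 0, 0], "turn": 0.105}, {"claw": 85, "delta_pos": [0, 0, 0], "turn": 0.105}, {"claw": 85, "delta_pos": [0, 0, 0], "turn": 0.105}, {"claw": 85, "delta_pos": [0, 0, 0], "turn": 0.105}, {"claw": 85, "delta_pos": [0, 0, 0], "turn": 0}, {"claw": 85, "delta_pos": [0, 0, 0], "turn": 0}])

```text
clock: 5.82
eef_pos: [462.7, -294.8, 271.1]
tcp_rot: [-3.14, -0.0, 1.049]
contact_force: [-0.7, 0.7, 0.7]
opening: 0.993
grasp_force: 0.0
```

```bash
python3 - <<'E'
from rig import *
import pickle,cv2
from h import *
f=grab_frame('wrist');pickle.dump(f,open('w4.pkl','wb'));cv2.imwrite('pics/w4.png',f['img'][:,:,::-1])
s=sense();p=s['eef_pos'];print(p,s['tcp_rot'],s['opening'],s['qpos'])
print(proj(f,np.array([493,-243,208])),proj(f,np.array([486,-250,208])),proj(f,np.array([561,-129,138])))
E
```

```text
[ 462.74962817 -294.83396605  271.19650494] [-3.14051307e+00 -2.56530429e-05  1.04950636e+00] 0.9958612921082532 [-5.69994365e-01  1.86872654e-01  1.73722491e+00 -2.86989459e-05
  1.21857464e+00 -4.86945008e-02]
[258.02790749 110.721694  ] [253.9871087  126.23940057] [261.1628689  -84.64290134]
```

View pics/w4.png

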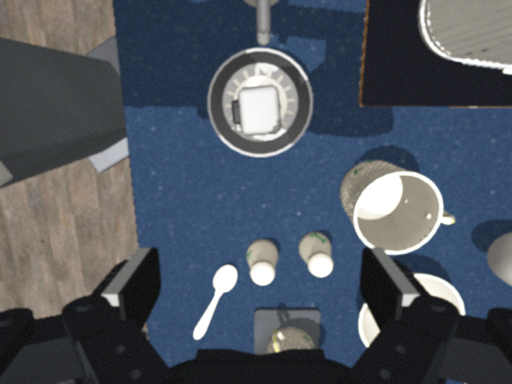

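The wrist view shows the grip top at about (262,108) with the black button on its left at (236,110). The grip is slightly rotated. I'll fit a rectangle to the top face.

```bash
python3 - <<'E'
import pickle,cv2
from h import *
f=pickle.load(open('w4.pkl','rb'));img=f['img']
c=img[70:150,215:310];cv2.imwrite('pics/w4c.png',cv2.resize(c[:,:,::-1],None,fx=6,fy=6,interpolation=cv2.INTER_CUBIC))
g=c.min(2).astype(int)
print(g[20:66:3,18:70:3])
E
```

```text
[[166 195 184 186 197 206 214 222 227 230 233 235 234 233 196 179 228 202]
 [191 208 181 231 241 242 243 243 243 244 243 241 243 241 209 165 227 209]
 [178 212 185 236 245 245 244 245 245 245 244 243 242 240 215 161 227 223]
 [155 163 173 234 247 245 246 245 245 245 243 243 242 242 217 158 222 222]
 [ 65  71 160 232 247 247 246 246 244 246 244 243 243 241 221 150 217 224]
 [ 68  89 131 232 246 246 246 245 245 245 245 244 243 242 227 151 195 219]
 [ 65  93 132 229 247 247 247 247 246 245 245 245 243 242 229 158 193 212]
 [ 70 101 127 224 246 247 247 247 246 246 246 244 242 240 230 167 202 208]
 [ 77 103 114 219 246 248 247 248 247 246 244 243 243 240 231 177 199 189]
 [ 90 103 108 214 245 248 248 248 246 245 245 243 242 241 233 180 184 170]
 [ 87 105 102 207 246 249 248 248 248 247 244 244 242 241 229 144 149 163]
 [141  86  90 198 244 249 249 248 247 246 245 244 243 241 231 140 140 173]
 [168 181 190 183 242 249 249 247 246 246 246 244 242 228 161 133 128 157]
 [167 180 228 181 240 249 247 247 246 244 242 238 235 197 138 121 223 211]
 [ 78 130 162 154 210 225 220 212 209 205 198 194 146 117 125 231 245 198]
 [ 76  84 116 157 148 138 151 191 215 202 189 231 243 242 239 240 155  86]]
```

View pics/w4c.png

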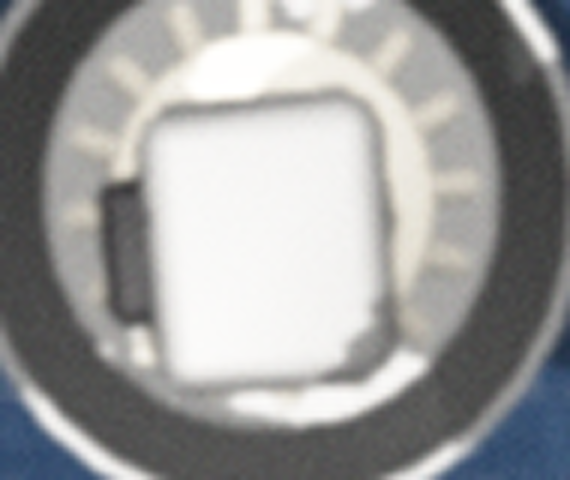

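The crop shows the top face corners at about (152,108), (375,95), (392,372) and (178,388) in 6x pixels, with the button on the left.

```bash
python3 - <<'E'
import pickle
from h import *
f=pickle.load(open('w4.pkl','rb'))
P=np.array([onz(f,215+x/6,70+y/6,208)[:2] for x,y in((150,107),(378,94),(396,376),(176,390))])
print(P,P.mean(0));w=(P[1]+P[2]-P[0]-P[3])/2;h=(P[0]+P[1]-P[2]-P[3])/2
for v in(w,h):print(np.linalg.norm(v),np.degrees(np.arctan2(v[1],v[0])))
c=P.mean(0);t=np.array([462.75,-294.83]);a=1.0495;d=c-t
print('tool dx,dy',d@[np.cos(a),np.sin(a)],d@[np.sin(a),-np.cos(a)])
print('button dir rel. bottle',np.degrees(np.arctan2(-129-c[1],561-c[0])))
E
```

```text
[[ 490.25504608 -225.63426805]
 [ 511.08681458 -236.16766849]
 [ 498.86164543 -262.05669082]
 [ 477.89876172 -251.68469913]] [ 494.52556695 -243.88583162]
23.365724752558425 -26.573896589761052
28.73131861707553 64.6731488778025
tool dx,dy 60.00185676531291 2.184520883499056
button dir rel. bottle 59.945768797964284
```

```bash
python3 - <<'E'
import pickle
from h import *
f=pickle.load(open('w4.pkl','rb'))
for z in(208,187):
    P=np.array([onz(f,215+x/6,70+y/6,z)[:2] for x,y in((150,107),(378,94),(396,376),(176,390))])
    w=(P[1]+P[2]-P[0]-P[3])/2;h=(P[0]+P[1]-P[2]-P[3])/2
    d=P.mean(0)-[462.75,-294.83]
    print(z,P.mean(0),np.linalg.norm(w),np.linalg.norm(h))
    for a in(1.0495,1.117):print('tool dx,dy',d@[np.cos(a),np.sin(a)],d@[np.sin(a),-np.cos(a)])
    # collar ring/cup rim check: cup rim width 110 at z=62
    print('rim',np.linalg.norm(onz(f,208,103,z-146)-onz(f,313,103,z-146)))
E
```

```text
208 [ 494.52556695 -243.88583162] 23.365724752558425 28.73131861707553
tool dx,dy 60.00185676531291 2.184520883499056
tool dx,dy 59.71787371624835 6.226596629442401
rim 108.83732356780634
187 [ 494.08367996 -244.73664898] 25.612673236463213 31.494245660464337
tool dx,dy 59.0439879966236 2.2250388641343326
tool dx,dy 58.75945337663753 6.202415285282019
rim 115.10991596255914
```

Call:
step_arm(motion=[{"claw": 85, "delta_pos": [0, 0, 0], "turn": -0.068}, {"claw": 85, "delta_pos": [9.5, 1, 0], "turn": 0}, {"claw": 85, "delta_pos": [16, 2, 0], "turn": 0}, {"claw": 85, "delta_pos": [16, 2, 0], "turn": 0}, {"claw": 85, "delta_pos": [12, 1, 0], "turn": 0}, {"claw": 85, "delta_pos": [6, 0, 0], "turn": 0}, {"claw": 85, "delta_pos": [0, 0, 0], "turn": 0}, {"claw": 85, "delta_pos": [0, 0, 0], "turn": 0}])

```text
clock: 6.53
eef_pos: [494.6, -244.0, 271.8]
tcp_rot: [-3.141, 0.0, 1.115]
contact_force: [0.1, -0.1, 0.2]
opening: 0.993
grasp_force: 0.0
```

Call:
step_arm(motion=[{"claw": 85, "delta_pos": [0, 0, 10], "turn": 0}, {"claw": 85, "delta_pos": [0, 0, 20], "turn": 0}, {"claw": 85, "delta_pos": [0, 0, 20], "turn": 0}, {"claw": 85, "delta_pos": [0, 0, 20], "turn": 0}, {"claw": 85, "delta_pos": [0, 0, 15], "turn": 0}, {"claw": 85, "delta_pos": [0, 0, 10], "turn": 0}, {"claw": 85, "delta_pos": [0, 0, 5], "turn": 0}, {"claw": 85, "delta_pos": [0, 0, 0], "turn": 0}])

```text
clock: 7.2
eef_pos: [493.9, -244.3, 170.7]
tcp_rot: [-3.14, 0.0, 1.113]
contact_force: [0.3, 0.9, 0.5]
opening: 0.996
grasp_force: 0.0
```

Call:
step_arm(motion=[{"claw": 85, "delta_pos": [0, 0, 8], "turn": 0}, {"claw": 85, "delta_pos": [0, 0, 8], "turn": 0}, {"claw": 85, "delta_pos": [0, 0, 8], "turn": 0}, {"claw": 85, "delta_pos": [0, 0, 0], "turn": 0}])

```text
clock: 7.53
eef_pos: [493.8, -243.9, 146.4]
tcp_rot: [-3.14, 0.0, 1.114]
contact_force: [-0.4, 0.3, -0.4]
opening: 0.992
grasp_force: 0.0
```

```bash
python3 - <<'E'
from rig import *
import pickle,cv2
from h import *
F={n:grab_frame(n) for n in('wrist','scene','side')};pickle.dump(F,open('f5.pkl','wb'));f=F['wrist']
s=sense();p=s['eef_pos'];print(p,s['tcp_rot'],s['contact_force'])
a=cv2.resize(f['img'][:,:,::-1],(480,360),interpolation=cv2.INTER_AREA);b=F['scene']['img'][90:210,190:296,::-1]
b=cv2.resize(b,(318,360),interpolation=cv2.INTER_CUBIC)
cv2.imwrite('pics/w5.png',np.hstack([a,b]))
E
```

```text
[ 494.72667094 -244.27038139  147.94854054] [-3.14158465e+00  8.84254408e-06  1.11386090e+00] [-0.06762378 -0.36181178  0.2511758 ]
```

View pics/w5.png

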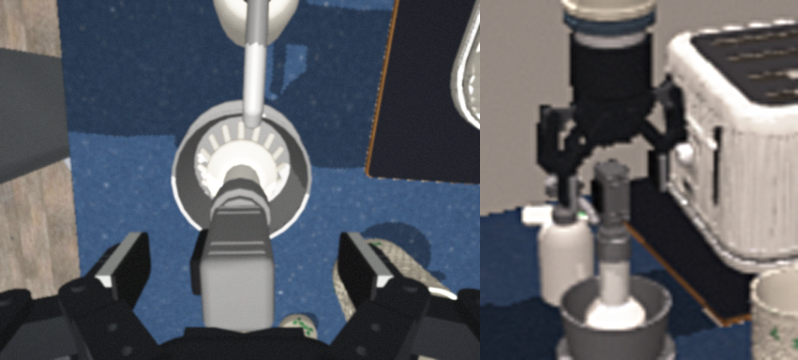

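The picture shows the fingers straddling the grip. The grip middle is at u≈238 against the finger middle at 245, about 2 mm to one side, and the button is on the left. I'll trim by that and go 3 mm lower before closing.

Call:
step_arm(motion=[{"claw": 85, "delta_pos": [0, -2, 3], "turn": 0}, {"claw": 60, "delta_pos": [0, 0, 0], "turn": 0}, {"claw": 45, "delta_pos": [0, 0, 0], "turn": 0}, {"claw": 38, "delta_pos": [0, 0, 0], "turn": 0}, {"claw": 34, "delta_pos": [0, 0, 0], "turn": 0}, {"claw": 30, "delta_pos": [0, 0, 0], "turn": 0}, {"claw": 28, "delta_pos": [0, 0, 0], "turn": 0}], force=30)

```text
clock: 8.27
eef_pos: [491.7, -242.8, 144.8]
tcp_rot: [-3.139, -0.0, 1.114]
contact_force: [-5.8, 2.3, 5.2]
opening: 0.328
grasp_force: 2.9
```

Call:
step_arm(motion=[{"claw": 20, "delta_pos": [0, 0, 0], "turn": 0}, {"claw": 10, "delta_pos": [0, 0, 0], "turn": 0}, {"claw": 0, "delta_pos": [0, 0, 0], "turn": 0}, {"claw": 0, "delta_pos": [0, 0, 0], "turn": 0}], force=50)

```text
clock: 8.6
eef_pos: [492.2, -243.0, 145.0]
tcp_rot: [-3.14, 0.0, 1.115]
contact_force: [-4.3, 2.7, 5.0]
opening: 0.296
grasp_force: 49.7
```

Gripped at about 25.3 mm, so the button is flush. Drawing up slowly, watching the force.

Call:
step_arm(motion=[{"claw": 0, "delta_pos": [0, 0, -3], "turn": 0}, {"claw": 0, "delta_pos": [0, 0, -3], "turn": 0}, {"claw": 0, "delta_pos": [0, 0, -3], "turn": 0}, {"claw": 0, "delta_pos": [0, 0, -3], "turn": 0}, {"claw": 0, "delta_pos": [0, 0, 0], "turn": 0}])

```text
clock: 9.02
eef_pos: [492.3, -243.1, 157.1]
tcp_rot: [-3.14, 0.0, 1.114]
contact_force: [-3.7, 3.2, -2.2]
opening: 0.301
grasp_force: 49.6
```

Call:
step_arm(motion=[{"claw": 0, "delta_pos": [0, 0, -5], "turn": 0}, {"claw": 0, "delta_pos": [0, 0, -6], "turn": 0}, {"claw": 0, "delta_pos": [0, 0, -6], "turn": 0}, {"claw": 0, "delta_pos": [0, 0, -6], "turn": 0}, {"claw": 0, "delta_pos": [0, 0, -5], "turn": 0}, {"claw": 0, "delta_pos": [0, 0, 0], "turn": 0}])

```text
clock: 9.52
eef_pos: [492.4, -243.1, 186.1]
tcp_rot: [-3.141, -0.0, 1.114]
contact_force: [-5.7, 3.0, -3.2]
opening: 0.297
grasp_force: 49.8
```

Call:
step_arm(motion=[{"claw": 0, "delta_pos": [0, 0, -4], "turn": 0}, {"claw": 0, "delta_pos": [0, 0, -4], "turn": 0}, {"claw": 0, "delta_pos": [0, 0, -4], "turn": 0}, {"claw": 0, "delta_pos": [0, 0, -4], "turn": 0}, {"claw": 0, "delta_pos": [0, 0, 0], "turn": 0}])

```text
clock: 9.93
eef_pos: [492.4, -243.1, 201.5]
tcp_rot: [-3.141, -0.0, 1.114]
contact_force: [-4.9, 3.7, -7.3]
opening: 0.299
grasp_force: 49.6
```

Call:
step_arm(motion=[{"claw": 0, "delta_pos": [0, 0, -5], "turn": 0}, {"claw": 0, "delta_pos": [0, 0, -6], "turn": 0}, {"claw": 0, "delta_pos": [0, 0, -6], "turn": 0}, {"claw": 0, "delta_pos": [0, 0, -6], "turn": 0}, {"claw": 0, "delta_pos": [0, 0, -5], "turn": 0}, {"claw": 0, "delta_pos": [0, 0, -4], "turn": 0}, {"claw": 0, "delta_pos": [0, 0, 0], "turn": 0}])

```text
clock: 10.52
eef_pos: [492.4, -243.1, 233.9]
tcp_rot: [-3.141, -0.0, 1.114]
contact_force: [-5.2, 2.4, -7.4]
opening: 0.299
grasp_force: 49.8
```

Call:
step_arm(motion=[{"claw": 0, "delta_pos": [0, 0, -4], "turn": 0}, {"claw": 0, "delta_pos": [0, 0, -4], "turn": 0}, {"claw": 0, "delta_pos": [0, 0, -2], "turn": 0}, {"claw": 0, "delta_pos": [0, 0, 0], "turn": 0}])

```text
clock: 10.85
eef_pos: [492.4, -243.1, 243.6]
tcp_rot: [-3.141, -0.0, 1.114]
contact_force: [-6.2, 2.5, -7.5]
opening: 0.3
grasp_force: 49.8
```

Call:
step_arm(motion=[{"claw": 0, "delta_pos": [0, 0, -1], "turn": 0}, {"claw": 0, "delta_pos": [0, 0, 0], "turn": 0}])

```text
clock: 11.02
eef_pos: [492.4, -243.1, 244.3]
tcp_rot: [-3.141, -0.0, 1.114]
contact_force: [-5.4, 2.2, -8.0]
opening: 0.296
grasp_force: 49.8
```

Call:
step_arm(motion=[{"claw": 0, "delta_pos": [0, 0, -1], "turn": 0}, {"claw": 0, "delta_pos": [0, 0, 0], "turn": 0}])

```text
clock: 11.18
eef_pos: [492.4, -243.1, 245.3]
tcp_rot: [-3.141, -0.0, 1.114]
contact_force: [-5.1, 3.1, -8.2]
opening: 0.296
grasp_force: 49.7
```

Call:
step_arm(motion=[{"claw": 0, "delta_pos": [0, 0, -1], "turn": 0}, {"claw": 0, "delta_pos": [0, 0, 0], "turn": 0}])

```text
clock: 11.35
eef_pos: [492.3, -243.1, 245.4]
tcp_rot: [-3.14, -0.0, 1.114]
contact_force: [-4.5, 2.3, -13.3]
opening: 0.299
grasp_force: 51.1
```

Call:
step_arm(motion=[{"claw": 0, "delta_pos": [0, 0, -1], "turn": 0}, {"claw": 0, "delta_pos": [0, 0, 0], "turn": 0}])

```text
clock: 11.52
eef_pos: [492.1, -243.0, 245.6]
tcp_rot: [-3.139, 0.0, 1.114]
contact_force: [-2.1, 1.7, -22.5]
opening: 0.303
grasp_force: 51.5
```

Second stop reached: 100 mm of draw, then the force rose sharply to 22 N. I'll hold for a moment, check, and hand in.

Call:
step_arm(motion=[{"claw": 0, "delta_pos": [0, 0, 0], "turn": 0}, {"claw": 0, "delta_pos": [0, 0, 0], "turn": 0}, {"claw": 0, "delta_pos": [0, 0, 0], "turn": 0}, {"claw": 0, "delta_pos": [0, 0, 0], "turn": 0}, {"claw": 0, "delta_pos": [0, 0, 0], "turn": 0}, {"claw": 0, "delta_pos": [0, 0, 0], "turn": 0}])

```text
clock: 12.02
eef_pos: [492.2, -243.0, 245.7]
tcp_rot: [-3.139, 0.0, 1.114]
contact_force: [-2.7, 1.3, -25.6]
opening: 0.299
grasp_force: 51.3
```

```bash
python3 - <<'E'
from rig import *
s=sense();print(s['eef_pos'],s['contact_force'],s['grasp_force'])
if s['eef_pos'][2]>244.5 and s['contact_force'][2]<-11: print(sign_off())
E
```

```text
[ 492.15416813 -243.02094932  245.68420358] [ -2.72472001   1.29420272 -25.6493914 ] 51.27779223024845
the job is handed in; nothing more can be done
None
```

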